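# Clamp the heat-sink tweezers onto the power transistor

### The job

Take the self-closing tweezers with the red grips off their stand by squeezing them open, lower the open jaws astride the upright black power transistor, and let go so that they clamp its flat body by themselves and stand upright on it. Do not shove its board about, and leave the boards with the yellow and the blue capacitor where they are.

Things in the scene. Friction and masses are not known exactly. Their poses are not given: they have to be found in the camera images.
- tweezer_grips (a point): Cross-lock tweezers, 45 g, tips down, clamped at the start on a stand's fin. Point midway between the red grip pads, 106 mm above the bench; z up, y from pad to pad (squeeze this way). Pads 40 mm over their outer faces, 16 wide (x), 24 tall; hinge block ends 32 mm above the point. Squeezing 6 mm to the stop opens the jaws fully: takes 10 N, use 20 N and keep squeezing while carrying.
- tweezer_jaws (a point): Midway between the tweezers' steel jaws, 65 mm below the grips' point, same axes. Jaws 16 mm wide (x), 18 tall, 4 thick, bite along y; 28 mm apart when squeezed open; let go, the spring shuts them with about 2 N. Space between them is clear to 29 mm above this point, where the arms cross. The stand's fin is 6 mm thick, 22 wide, top 56 mm above the bench: lift 60 mm to clear it.
- transistor (a point): Power transistor: upright flat slab, 22 mm wide (x), 6 thick (y), 30 tall, black with a copper patch on its back, on three short leads. Point: its centre, 41 mm above the bench; z up; jaws bite along y, either way round. Top at 56 mm, underside at 26 mm, 8 mm above its green circuit board (top at 18 mm), which sits on a loose steel plate 84 x 64 mm (x, y), 0.4 kg.
- film_capacitor (a point): Bystander: yellow box capacitor, 28 x 12 x 26 mm, on a like board and plate; this point is its centre, 31 mm above the bench, its top 44 mm. Leave alone.
- can_capacitor (a point): Bystander: blue round capacitor, 18 mm diameter, 34 mm tall, on a like board and plate; this point is its centre, 35 mm above the bench, its top 52 mm. Leave alone.
There are look-alikes about, which are no part of the job. Of the things like the part that bears tweezer_grips, leave any that is pink; of the rest the larger one is meant. What is shaped like the part that bears transistor but pink is not meant.

How it is judged (in metres and radians):
At the end, for the whole second after the job is handed in: The tweezers stand by themselves on the transistor, both jaws pressing on it: its centre within 14 mm (x), 10 mm (y) and 18 mm (z) of the point midway between the jaws; tweezers within 12 degrees of upright, board level, all at rest (x of transistor in the frame of tweezer_jaws between -0.014 and 0.014 m and y of transistor in the frame of tweezer_jaws between -0.01 and 0.01 m and z of transistor in the frame of tweezer_jaws between -0.018 and 0.018 m and angle between tweezer_grips's own z axis and vertical below 0.21 rad and angle between transistor's own z axis and vertical below 0.1 rad and contact force between each of tw_a, tw_b and power_board above 0.5 N and linear speed of tweezers below 0.02 m/s); the robot touches nothing.
It fails at once if the transistor's board is shoved more than 25 mm (distance of transistor from where it was at the start of the episode above 0.025 m).
It fails at once if another board is shoved more than 15 mm (distance of any of film_capacitor, can_capacitor from where it was at the start of the episode above 0.015 m).
It also fails if it takes over 37 s, if anything falls off the work surface, if the arm or the gripper's body presses on something with over 40 N, if the wrist force passes 120 N, or if a joint passes its speed limit or range.

### The arm

A 6-joint arm with a two-finger parallel gripper is mounted at the origin on the work surface. World frame = base frame: x ahead of the robot, y to its left, z up, the work surface at z = 0. Lengths are in mm, angles in rad, forces in N, time in s.
With the tool pointing down it reaches from about 325 to 850 mm from the base axis. Payload 15.5 kg.
Tool frame: the origin (TCP) lies between the finger pads; the fingertips stand 22 mm ahead of it and the grasp point (between the pads) lies 3 mm ahead of it; z points along the fingers, y is the line along which they close (so a half turn about z gives the same grasp; the last joint's range is limited). The gripper opens to 91 mm and grips with 3 to 60 N. Pads are 32 mm wide; open, the fingers measure 118 mm over their backs; the gripper's body (76 mm by 178 mm) begins 60 mm behind the grasp point.
Start: joints at [-1.335, 0.494, 1.345, -0, 1.302, -0.096], TCP at [203.001, -591.115, 235.915] pointing down, gripper open.
Joint ranges: [-2.91, 2.91], [-0.82, 2.16], [0.22, 2.67], [-1.22, 4.37], [0.12, 2.79], [-3.08, 3.08]. Speed limits (rad/s): [1.89, 1.89, 2.57, 3.01, 3.01, 3.01].

### API

Orientations are given as a unit quaternion [x, y, z, w].
In Python, from plant import bot gives the robot as it stands. The module is installed in compiled form; this text tells all that it offers.
- The arm moves only by the shell command python3 -m inch 'ROWS' [FORCE]. ROWS is JSON, a list of rows, each a list of 7 numbers: the shift along the tool's x, y, z in m, then the turn, a rotation vector about the tool's x, y, z in rad, then the gripper command: -1 is fully open, 1 is shut, values between are in proportion. A call has 1 to 12 rows; each row shifts and turns the commanded pose from where the row before left it, along the tool's axes as they then stand; what a row does not reach is not made up. A row lasts 1/10 s, in which the tool goes at most 50 mm and 8.59 degrees, less where a joint would pass 70% of its speed; a pose out of reach is approached as far as the arm can. A call is refused whole if a number of a shift passes 0.05 or a number of a turn 0.15, either way. A call with a gripper value outside its range is refused whole. The fingers move at their own pace and stop on an object; FORCE is the grip in N (left out, the last holds). Time passes only in rows, so rows that do not move let the fingers close. It gives the time, the measured TCP pose, the force, the opening and the grip force at its end, in the units of the state.
- bot.get_obs(): the state, without advancing time (a new reading comes with each control period).
- bot.snapshot(name): name is "scene" or "top" or "wrist"; returns the picture (384x512x3 uint8, blue, green, red); there is no depth.
- bot.camera_info(name): a dict with "mtx" (3x3 intrinsics, pixels), "camera_from_world" (4x4, takes a point from world to camera coordinates). Camera axes: x right, y down, z forward; pixel columns grow to the right and rows downward; lengths in mm; the calibration is good to about 2 mm. The wrist camera is an equidistant fisheye: a pixel r from the principal point sees the ray r / f radians off the axis. A picture is of the moment at which its call begins: read the wrist's pose just before it. camera_info takes no time and is no camera call; for the wrist camera it gives the pose at the moment of the call.
- bot.hand_in(): hands the job in; it is judged then, once.
Trained networks look in the newest picture that a camera, given by its name, has taken for a name from the list of things; names that differ only in an ending like _2 or _b are one class to them, and where a whole thing is asked for, a point or a joint stands for the part that bears it (a point fixed in the world has none). Each returns a list of dicts, best first, with "p" (0 to 1); they miss things now and then, are a little off and sometimes report something else, mostly with a low value. They report only what shows in the picture. A call takes as long as a camera call. They do not tell look-alikes from the thing itself.
- bot.outline_of(camera, target): "pixels" (384x512 bool, what is visible of it).
- bot.place_of(camera, target): "point" ([x, y, z] in mm, in world coordinates, good to about 4 mm: a listed point, or the origin of a listed thing).
The state is a dict: "time": time; "joints": joint angles; "dq": joint speeds; "joint_efforts": joint torques, N m; "tcp_pos": TCP position; "eef_rot": TCP orientation; "force": force on the tool from outside, world axes, zero at the start; "ft_torque": the same for the moment, N m; "opening": opening from 0.0 (shut) to 1.0 (fully open); "grasp_force": force on a finger pad.
Only numpy, scipy, OpenCV 4.12 (cv2) and the standard library are available. Lean on these libraries where they do the work, as an engineer would, in place of code of your own. Each camera call takes 0.05 s, during which the arm holds its last target. There are 200 camera calls.

## Working session

There is one attempt and no reset: what is moved stays moved. The work goes in short steps, Python scripts to look and compute and a shell command to move; the robot and the scene stay as the last step left them, time stands still between calls to the robot, and variables do not carry over. Pictures are saved under pics/ and viewed, at most 10 in all, crops included, and the job is handed in when it is done.

```bash
mkdir -p pics
python3 - <<'E'
from plant import bot
import cv2,numpy as np
ims=[]
for c in("top","scene"):
    im=bot.snapshot(c);cv2.imwrite(f"pics/{c}0.png",im)
    i=bot.camera_info(c);print(c,np.round(i["mtx"],1).tolist(),np.round(i["camera_from_world"],3).tolist())
    for t in("tweezer_grips","tweezer_jaws","transistor","film_capacitor","can_capacitor"):
        for d in bot.place_of(c,t):
            P=i["camera_from_world"]@np.r_[d["point"],1];q=i["mtx"]@P[:3];print(t,round(d["p"],2),np.round(d["point"]),np.round(q[:2]/q[2]))
print(bot.get_obs()["time"])
E
```

```text
top [[466.9, 0.0, 249.9], [0.0, 466.9, 187.0], [0.0, 0.0, 1.0]] [[0.028, -1.0, -0.007, -3.157], [-0.987, -0.027, -0.157, 622.608], [0.157, 0.012, -0.988, 1119.516], [0.0, 0.0, 0.0, 1.0]]
tweezer_grips 0.49 [542. 198.  54.] [175. 217.]
tweezer_grips 0.46 [497. 291. 106.] [130. 233.]
tweezer_jaws 0.63 [538. 200.   7.] [177. 220.]
tweezer_jaws 0.61 [496. 290.  45.] [137. 235.]
tweezer_jaws 0.47 [604. 309.   7.] [136. 194.]
transistor 0.66 [ 747. -116.   40.] [302. 141.]
transistor 0.62 [ 611. -108.   37.] [298. 194.]
film_capacitor 0.95 [576.  69.  30.] [228. 206.]
can_capacitor 0.63 [ 509. -248.   34.] [354. 236.]
scene [[491.4, 0.0, 256.4], [0.0, 491.4, 199.9], [0.0, 0.0, 1.0]] [[-0.657, 0.754, -0.001, 402.568], [0.515, 0.448, -0.731, -225.0], [-0.551, -0.481, -0.682, 1472.743], [0.0, 0.0, 0.0, 1.0]]
tweezer_grips 0.89 [604. 306.  73.] [380. 288.]
tweezer_grips 0.86 [498. 290. 111.] [403. 240.]
tweezer_grips 0.7 [543. 198.  54.] [349. 249.]
tweezer_jaws 0.7 [546. 202.   6.] [346. 265.]
tweezer_jaws 0.67 [500. 293.  41.] [397. 264.]
tweezer_jaws 0.62 [602. 309.   9.] [376. 308.]
transistor 0.97 [ 747. -116.   39.] [177. 235.]
transistor 0.81 [ 608. -111.   41.] [222. 203.]
transistor 0.46 [498. 292. 106.] [404. 242.]
film_capacitor 0.67 [573.  69.  31.] [291. 235.]
can_capacitor 0.67 [ 509. -252.   28.] [210. 163.]
0.6
```

View pics/top0.png

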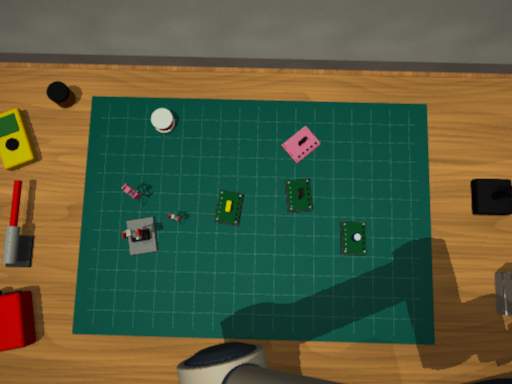

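View pics/scene0.png

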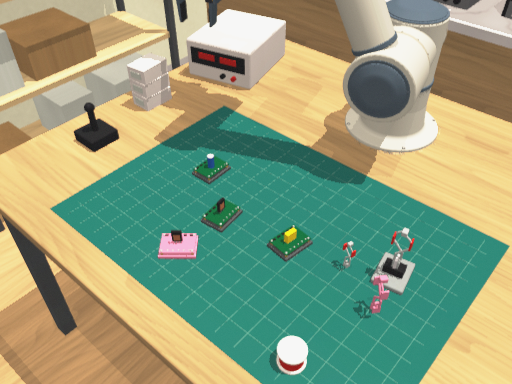

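The top picture shows the tweezers on the grey stand at (135,235), small red ones at (175,217) and pink ones at (131,190). The transistors are at (299,194) on green and (301,144) on pink.

Candidates in the scene picture:
- **Tweezers:** red on the stand (403,240), small red (349,249) and pink (380,288). I choose the stand one, as the larger non-pink one.
- **Transistor:** green board (222,203) or pink board (177,235). I choose green.

I'll check both choices in one close crop.

Run:
```python
import cv2,numpy as np
t=cv2.imread("pics/top0.png");s=cv2.imread("pics/scene0.png")
def c(im,u,v,h=30): return cv2.resize(im[v-h:v+h,u-h:u+h],(300,300),interpolation=cv2.INTER_CUBIC)
cv2.imwrite("pics/crop.png",np.vstack([np.hstack([c(t,140,233),c(t,299,194)]),np.hstack([c(s,398,256,40),c(s,222,205)])]))
```

```text
(no output)
```

View pics/crop.png

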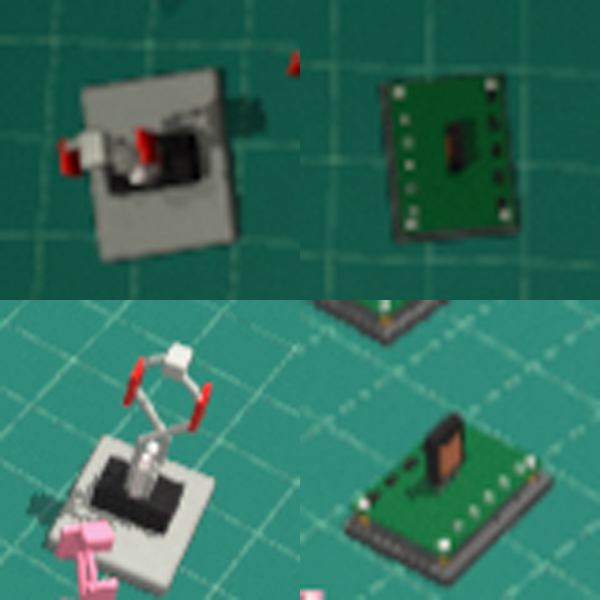

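The crop confirms both choices: large red-gripped tweezers on the stand's fin (top crop pads near (68,157) and (148,147)), and the copper-backed black transistor on the green board. I'll move above the tweezers next.

```bash
cat > h.py <<'E'
import numpy as np
from scipy.spatial.transform import Rotation as R
from plant import bot
def to(target,closing_deg=None):
    o=bot.get_obs();r=R.from_quat(o["eef_rot"]);M=r.as_matrix()
    print("t",o["time"],"tcp",np.round(o["tcp_pos"],1),"F",np.round(o["force"],1),"open",round(o["opening"],3),"grip",o["grasp_force"])
    print("tool axes x",np.round(M[:,0],3),"y",np.round(M[:,1],3),"z",np.round(M[:,2],3))
    d=M.T@(np.array(target)-o["tcp_pos"]);print("delta tool mm",np.round(d,1))
    if closing_deg is not None:
        a=np.degrees(np.arctan2(M[1,1],M[0,1]));e=(closing_deg-a+90)%180-90
        print("yaw now",round(a,1),"world yaw to turn",round(e,1),"-> tool rz rad",round(-np.radians(e),3))
E
python3 -c "
from h import *
to([498,291,236],97)"
```

```text
t 0.6 tcp [ 203.  -591.1  235.9] F [0.4 0.1 0.4] open 0.998 grip 0.0
tool axes x [ 0.946  0.325 -0.   ] y [ 0.325 -0.946 -0.   ] z [-0.  0. -1.]
delta tool mm [ 5.655e+02 -7.385e+02 -1.000e-01]
yaw now -71.0 world yaw to turn -12.0 -> tool rz rad 0.209
```

```bash
python3 -m inch '[[0.028,-0.037,0,0,0,0,-1],[0.028,-0.037,0,0,0,0,-1],[0.028,-0.037,0,0,0,0,-1],[0.028,-0.037,0,0,0,0,-1],[0.028,-0.037,0,0,0,0,-1],[0.028,-0.037,0,0,0,0,-1],[0.028,-0.037,0,0,0,0,-1],[0.028,-0.037,0,0,0,0,-1],[0.028,-0.037,0,0,0,0,-1],[0.028,-0.037,0,0,0,0,-1]]' 20; python3 -c "
from h import *
to([498,291,236],97)"
```

```text
time: 1.6
tcp_pos: [347.9, -148.6, 236.2]
eef_rot: [0.986, 0.164, 0.0, 0.0]
force: [1.9, -0.9, -0.1]
opening: 1.001
grasp_force: 0.0
t 1.6 tcp [ 347.9 -148.6  236.2] F [ 1.9 -0.9 -0.1] open 1.001 grip 0.0
tool axes x [0.946 0.324 0.001] y [ 0.324 -0.946  0.001] z [ 0.001 -0.    -1.   ]
delta tool mm [ 2.846e+02 -3.671e+02  1.000e-01]
yaw now -71.1 world yaw to turn -11.9 -> tool rz rad 0.208
```

```bash
python3 -m inch '[[0.028,-0.037,0,0,0,0,-1],[0.028,-0.037,0,0,0,0,-1],[0.028,-0.037,0,0,0,0,-1],[0.028,-0.037,0,0,0,0,-1],[0.028,-0.037,0,0,0,0,-1],[0.028,-0.037,0,0,0,0,-1],[0.028,-0.037,0,0,0,0,-1],[0.028,-0.037,0,0,0,0,-1],[0.028,-0.037,0,0,0,0.105,-1],[0,0,0,0,0,0.105,-1],[0,0,0,0,0,0,-1]]'
python3 - <<'E'
from h import *
import cv2
to([498,291,236],97)
i=bot.camera_info("wrist");im=bot.snapshot("wrist");cv2.imwrite("pics/w1.png",im)
print(np.round(i["mtx"],1).tolist(),np.round(i["camera_from_world"],3).tolist())
for t in("tweezer_grips","tweezer_jaws"):
    for d in bot.place_of("wrist",t): print(t,round(d["p"],2),np.round(d["point"],1))
E
```

```text
time: 2.7
tcp_pos: [477.8, 247.5, 235.6]
eef_rot: [0.998, 0.06, -0.0, 0.0]
force: [-0.2, -0.2, 0.6]
opening: 0.995
grasp_force: 0.0
t 2.7 tcp [477.8 247.5 235.6] F [-0.2 -0.2  0.6] open 0.995 grip 0.0
tool axes x [ 0.993  0.12  -0.   ] y [ 0.12  -0.993  0.   ] z [-0. -0. -1.]
delta tool mm [ 25.3 -40.7  -0.4]
yaw now -83.1 world yaw to turn 0.1 -> tool rz rad -0.002
[[297.3, 0.0, 251.1], [0.0, 297.3, 189.9], [0.0, 0.0, 1.0]] [[0.12, -0.993, -0.0, 188.263], [-0.948, -0.115, 0.297, 448.787], [-0.295, -0.035, -0.955, 541.044], [0.0, 0.0, 0.0, 1.0]]
tweezer_grips 0.91 [499.2 295.  106. ]
tweezer_grips 0.69 [546.9 198.8  51.8]
tweezer_grips 0.6 [603.2 306.2  73. ]
tweezer_jaws 0.91 [498.9 291.   44.3]
tweezer_jaws 0.78 [544.6 198.7  10. ]
```

View pics/w1.png

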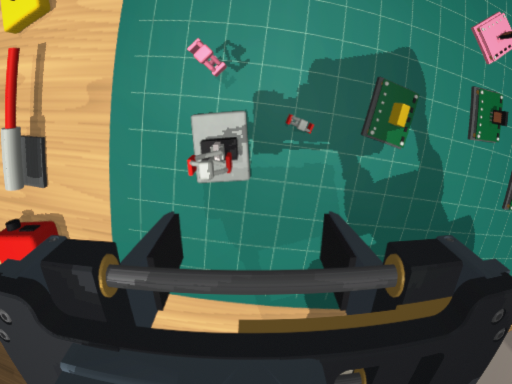

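The wrist picture shows the stand tweezers at about (210,163), with red pads at (192,166) and (228,162) and the tool roughly parallel to them. I'll work out position and yaw from the pads.

```bash
cat >> h.py <<'E'
import cv2
def unproj(i,uv,z):
    K=i["mtx"];T=i["camera_from_world"]
    a=(np.array(uv)-K[:2,2])/K[0,0];r=np.hypot(*a)
    ray=np.r_[a/r*np.sin(r),np.cos(r)];Rw=T[:3,:3].T;c=-Rw@T[:3,3];ray=Rw@ray
    return c+ray*(z-c[2])/ray[2]
def red(im,u0,u1,v0,v1):
    h=cv2.cvtColor(im,cv2.COLOR_BGR2HSV)
    m=((h[...,0]<8)|(h[...,0]>172))&(h[...,1]>190)&(h[...,2]>60)
    k=np.zeros_like(m);k[v0:v1,u0:u1]=1;m&=k
    n,l,s,c=cv2.connectedComponentsWithStats(m.astype(np.uint8))
    o=sorted(range(1,n),key=lambda j:-s[j,4])[:2]
    return [(s[j],c[j]) for j in o]
E
python3 - <<'E'
from h import *
i=bot.camera_info("wrist")
P=[]
for s,c in red(cv2.imread("pics/w1.png"),175,245,135,190): P.append(unproj(i,c,106));print(s,c,P[-1])
a=P[0]-P[1];print((P[0]+P[1])/2,np.hypot(*a[:2]),np.degrees(np.arctan2(a[1],a[0])))
E
```

```text
[226 153   5  19  73] [228.31506849 160.60273973] [502.77934943 270.85252755 106.        ]
[188 156   8  19  71] [190.71830986 166.08450704] [493.21323068 306.73891797 106.        ]
[497.99629006 288.79572276 106.        ] 37.13951595066238 -75.07392725803095
```

```bash
python3 -m inch '[[0.013,-0.021,0.01,0,0,0,-1],[0.012,-0.02,0.02,0,0,0,-1],[0,0,0,0,0,0,-1],[0,0,0,0,0,0,-1]]'
python3 - <<'E'
from h import *
to([498,291,109],97)
i=bot.camera_info("wrist");im=bot.snapshot("wrist");cv2.imwrite("pics/w2.png",im)
cv2.imwrite("pics/w2c.png",cv2.resize(im[90:280,140:360],None,fx=3.4,fy=3.1))
for t in("tweezer_grips","tweezer_jaws"):
    for d in bot.place_of("wrist",t): print(t,round(d["p"],2),np.round(d["point"],1))
P=[]
for s,c in red(im,140,360,90,270): P.append(unproj(i,c,106));print(s,c,P[-1])
a=P[0]-P[1];print((P[0]+P[1])/2,np.hypot(*a[:2]),np.degrees(np.arctan2(a[1],a[0])))
E
```

```text
time: 3.25
tcp_pos: [497.5, 289.5, 205.7]
eef_rot: [0.998, 0.061, -0.0, 0.0]
force: [-0.3, -1.0, -0.2]
opening: 1.001
grasp_force: 0.0
t 3.25 tcp [497.5 289.5 205.7] F [-0.3 -1.  -0.2] open 1.001 grip 0.0
tool axes x [ 0.993  0.122 -0.001] y [ 0.122 -0.993  0.   ] z [-0.001 -0.001 -1.   ]
delta tool mm [ 0.8 -1.5 96.7]
yaw now -83.0 world yaw to turn 0.0 -> tool rz rad -0.0
tweezer_grips 0.86 [498.3 291.  102.7]
tweezer_grips 0.78 [602.4 303.7  75.3]
tweezer_jaws 0.84 [544.4 200.8   6.2]
tweezer_jaws 0.82 [496.7 290.4  39.8]
tweezer_jaws 0.74 [600.2 305.8  13.6]
[269 185   5  24  63] [271.34920635 196.38095238] [501.81629505 272.05265964 106.        ]
[326 141   7  10  44] [328.86363636 145.38636364] [553.35996124 229.13026388 106.        ]
[527.58812815 250.59146176 106.        ] 67.07519349305959 140.21454810507643
```

View pics/w2c.png

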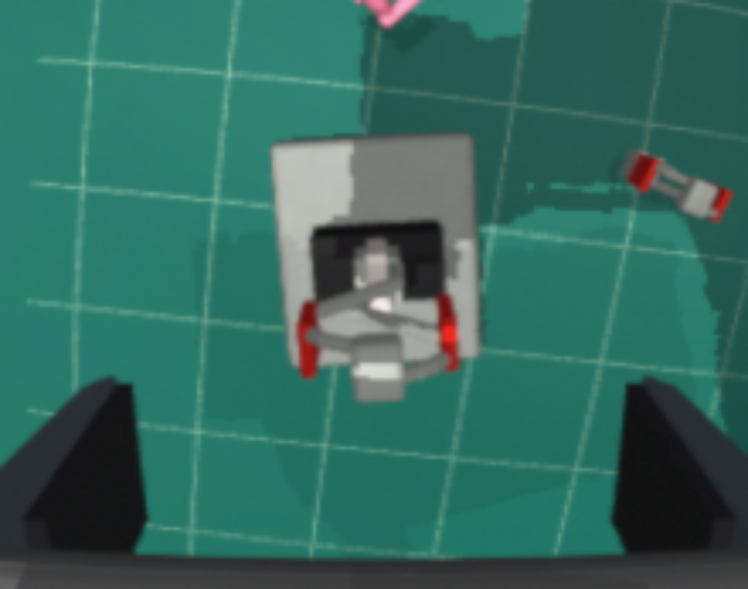

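The close view shows the pads in the crop at (308,340) and (449,332). They need about 4° more world yaw and sit nearly centred between the fingers. I'll turn, descend and close at 20 N.

```bash
python3 -m inch '[[0.001,-0.001,0,0,0,-0.065,-1],[0,0,0.03,0,0,0,-1],[0,0,0.03,0,0,0,-1],[0,0,0.025,0,0,0,-1],[0,0,0.007,0,0,0,-1],[0,0,0,0,0,0,-1],[0,0,0,0,0,0,-1]]' 20; python3 -c "
from h import *
to([498,290.5,109],101)"
```

```text
time: 4.1
tcp_pos: [499.3, 291.5, 115.3]
eef_rot: [0.996, 0.093, 0.001, -0.0]
force: [0.3, 0.4, -0.1]
opening: 0.996
grasp_force: 0.0
t 4.1 tcp [499.3 291.5 115.3] F [ 0.3  0.4 -0.1] open 0.996 grip 0.0
tool axes x [0.983 0.185 0.002] y [ 0.185 -0.983 -0.   ] z [ 0.002  0.001 -1.   ]
delta tool mm [-1.4  0.7  6.3]
yaw now -79.4 world yaw to turn 0.4 -> tool rz rad -0.006
```

```bash
python3 -m inch '[[-0.001,0,0.006,0,0,0,-1],[0,0,0,0,0,0,1],[0,0,0,0,0,0,1],[0,0,0,0,0,0,1],[0,0,0,0,0,0,1],[0,0,0,0,0,0,1],[0,0,0,0,0,0,1],[0,0,0,0,0,0,1],[0,0,0,0,0,0,1],[0,0,0,0,0,0,1]]' 20
```

```text
time: 5.1
tcp_pos: [497.6, 291.2, 107.9]
eef_rot: [0.996, 0.093, -0.0, 0.0]
force: [-0.1, -0.2, -0.0]
opening: 0.384
grasp_force: 20.0
```

```bash
python3 -m inch '[[0,0,0,0,0,0,1],[0,0,0,0,0,0,1],[0,0,-0.01,0,0,0,1],[0,0,-0.02,0,0,0,1],[0,0,-0.03,0,0,0,1],[0,0,-0.03,0,0,0,1],[0,0,-0.02,0,0,0,1],[0,0,0,0,0,0,1],[0,0,0,0,0,0,1]]'
python3 - <<'E'
from h import *
to([610,-110,215],97)
i=bot.camera_info("wrist");w=bot.snapshot("wrist");s=bot.snapshot("scene")
cv2.imwrite("pics/lift.png",np.hstack([cv2.resize(w[60:300,130:370],(400,400)),cv2.resize(s[150:300,330:480],(400,400))]))
for t in("tweezer_grips","tweezer_jaws","transistor"):
    for d in bot.place_of("wrist",t)+bot.place_of("scene",t): print(t,round(d["p"],2),np.round(d["point"],1))
E
```

```text
time: 6.0
tcp_pos: [497.6, 291.2, 218.4]
eef_rot: [0.996, 0.093, 0.0, -0.0]
force: [-0.1, 1.1, -0.8]
opening: 0.381
grasp_force: 20.0
t 6.0 tcp [497.6 291.2 218.4] F [-0.1  1.1 -0.8] open 0.381 grip 19.999960740096867
tool axes x [0.983 0.185 0.001] y [ 0.185 -0.983 -0.   ] z [ 0.001  0.    -1.   ]
delta tool mm [ 36.4 415.1   3.3]
yaw now -79.4 world yaw to turn -3.6 -> tool rz rad 0.064
tweezer_grips 0.8 [599.4 305.7  71.7]
tweezer_grips 0.79 [496.7 290.6 218.6]
tweezer_grips 0.74 [547.  201.1  51.4]
tweezer_grips 0.75 [498.3 294.3 221.9]
tweezer_grips 0.66 [602.3 309.8  74.5]
tweezer_grips 0.48 [543.6 200.2  55.5]
tweezer_jaws 0.64 [598.3 301.8  11. ]
tweezer_jaws 0.52 [545.1 199.5  11.7]
tweezer_jaws 0.82 [600.9 308.7   9.7]
tweezer_jaws 0.54 [499.2 291.  156.4]
tweezer_jaws 0.51 [549.1 198.1   5.2]
transistor 0.8 [ 606.8 -111.7   43. ]
transistor 0.65 [ 746.5 -118.3   40.2]
```

View pics/lift.png

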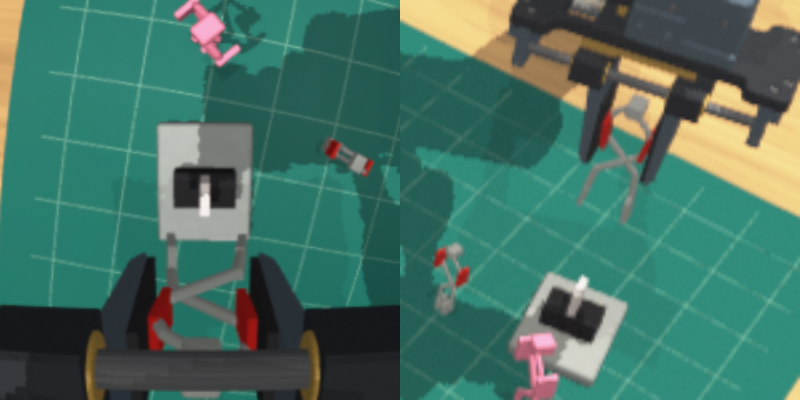

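Held, with the jaws open: in the left half they are at crop (172,240) and (240,240), and the fin below is free. I'll carry it over the transistor.

```bash
python3 -m inch '[[0.002,0.02,0,0,0,0,1],[0.004,0.04,0,0,0,0,1],[0.004,0.045,0,0,0,0,1],[0.004,0.045,0,0,0,0,1],[0.004,0.045,0,0,0,0,1],[0.004,0.045,0,0,0,0,1],[0.004,0.045,0,0,0,0,1],[0.004,0.045,0,0,0,0,1],[0.003,0.04,0,0,0,0,1],[0.002,0.03,0,0,0,0,1],[0.001,0.015,0,0,0,0.064,1],[0,0,0,0,0,0,1]]'; python3 -m inch '[[0,0,0,0,0,0,1],[0,0,0,0,0,0,1]]'>/dev/null
python3 - <<'E'
from h import *
to([608.5,-110,215],97)
i=bot.camera_info("wrist");w=bot.snapshot("wrist");cv2.imwrite("pics/w3.png",w)
cv2.imwrite("pics/w3c.png",cv2.resize(w[80:280,150:350],(600,600),interpolation=cv2.INTER_CUBIC))
for t in("tweezer_grips","tweezer_jaws","transistor"):
    for d in bot.place_of("wrist",t): print(t,round(d["p"],2),np.round(d["point"],1))
for d in bot.outline_of("wrist","transistor"):
    v,u=np.where(d["pixels"]);r=cv2.minAreaRect(np.c_[u,v].astype(np.float32));print(round(d["p"],2),len(u),r)
E
```

```text
time: 7.6
tcp_pos: [610.0, -112.1, 217.5]
eef_rot: [0.998, 0.059, -0.0, 0.0]
force: [-0.0, -0.3, 0.7]
opening: 0.388
grasp_force: 20.0
t 7.8 tcp [ 609.4 -109.   217.9] F [ 0.3 -0.4 -1.1] open 0.385 grip 19.999985019676387
tool axes x [ 0.992  0.123 -0.   ] y [ 0.123 -0.992 -0.   ] z [-0.  0. -1.]
delta tool mm [-1.   0.9  2.9]
yaw now -82.9 world yaw to turn -0.1 -> tool rz rad 0.002
tweezer_grips 0.86 [ 609.7 -108.3  217.7]
tweezer_grips 0.76 [544.7 201.6  51.2]
tweezer_jaws 0.58 [543.9 198.6  10.8]
transistor 0.81 [ 747.5 -115.4   40.9]
transistor 0.77 [ 610.7 -113.9   41.3]
0.71 3366 ((252.0, 165.0), (66.0, 52.0), 90.0)
0.66 3635 ((269.7348327636719, 57.38426971435547), (53.661949157714844, 71.4860610961914), 58.570438385009766)
```

View pics/w3c.png

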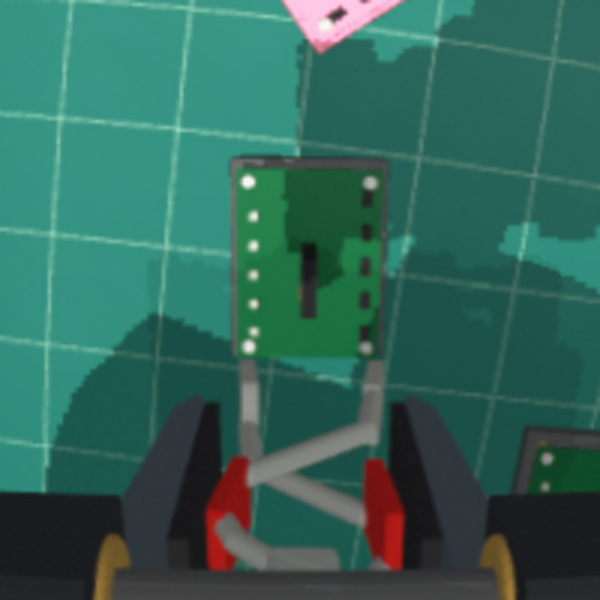

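The picture shows the slab at crop (309,280), parallel to the jaws, whose tips are at (250,365) and (375,365). I'll work out the offsets from these.

Run:
```python
from h import *
i=bot.camera_info("wrist");o=bot.get_obs();M=R.from_quat(o["eef_rot"]).as_matrix()
f=lambda n,c,z:print(n,np.round(M.T@(unproj(i,(150+c[0]/3,80+c[1]/3),z)-o["tcp_pos"]),1),np.round(unproj(i,(150+c[0]/3,80+c[1]/3),z),1))
f("jawL",(250,365),143);f("jawR",(375,365),143)
f("slab top far end",(309,243),56);f("slab near end",(309,318),56);f("near@26",(309,318),26)
for n,c in(("bTL",(233,165)),("bTR",(386,160)),("bBL",(235,356)),("bBR",(383,356))):f(n,c,18)
```

```text
jawL [  6.2 -14.1  75. ] [614.  -94.6 143. ]
jawR [ 6.2 19.  75. ] [ 618.  -127.5  143. ]
slab top far end [ 21.   2. 162.] [ 630.7 -108.8   56. ]
slab near end [ -6.7   2.  162. ] [ 603.2 -112.2   56. ]
near@26 [-15.6   2.2 192. ] [ 594.4 -113.5   26. ]
bTL [ 44.5 -27.5 200. ] [650.4 -76.6  18. ]
bTR [ 46.5  32.3 200. ] [ 659.7 -135.7   18. ]
bBL [-34.3 -28.3 200. ] [572.1 -85.6  18. ]
bBR [-34.3  32.9 200. ] [ 579.6 -146.2   18. ]
```

The slab is 0–0.4 mm off the jaw midline in y. In x it is about 4 mm ahead of the TCP. I'll shift +4.5 mm and lower most of the way.

```bash
python3 -m inch '[[0.0045,0,0.02,0,0,0,1],[0,0,0.03,0,0,0,1],[0,0,0.02,0,0,0,1],[0,0,0.01,0,0,0,1],[0,0,0,0,0,0,1],[0,0,0,0,0,0,1]]'
python3 - <<'E'
from h import *
to([613,-109,108],97)
w=bot.snapshot("wrist");s=bot.snapshot("scene")
cv2.imwrite("pics/low.png",np.hstack([cv2.resize(w[120:280,170:330],(400,400),interpolation=cv2.INTER_CUBIC),cv2.resize(s[140:250,165:275],(400,400),interpolation=cv2.INTER_CUBIC)]))
E
```

```text
time: 8.65
tcp_pos: [614.6, -109.5, 138.8]
eef_rot: [0.998, 0.061, 0.0, 0.0]
force: [0.9, -0.4, 1.2]
opening: 0.382
grasp_force: 20.0
t 8.65 tcp [ 614.6 -109.5  138.8] F [ 0.9 -0.4  1.2] open 0.382 grip 20.00005662208423
tool axes x [0.993 0.122 0.001] y [ 0.122 -0.993  0.   ] z [ 0.001 -0.    -1.   ]
delta tool mm [-1.5 -0.7 30.7]
yaw now -83.0 world yaw to turn 0.0 -> tool rz rad -0.0
```

View pics/low.png

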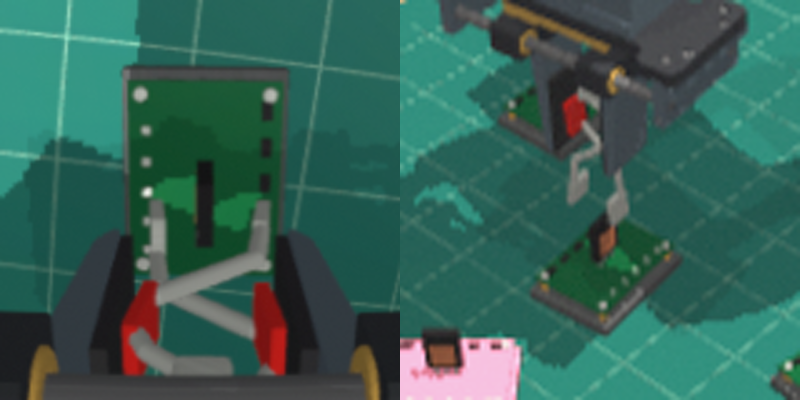

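The slab is at crop (204,205), with the jaws at (156,210) and (262,210). That is about 1 mm off centre and well within the opening, so I'll lower the rest and let go slowly.

```bash
python3 -m inch '[[0,-0.001,0.01,0,0,0,1],[0,0,0.012,0,0,0,1],[0,0,0.008,0,0,0,1],[0,0,0,0,0,0,1],[0,0,0,0,0,0,1],[0,0,0,0,0,0,1]]'; python3 -c "
from h import *
to([613,-109,108],97)"
```

```text
time: 9.35
tcp_pos: [614.2, -108.5, 108.2]
eef_rot: [0.998, 0.061, 0.0, 0.0]
force: [-0.6, -0.2, -0.7]
opening: 0.381
grasp_force: 20.0
t 9.35 tcp [ 614.2 -108.5  108.2] F [-0.6 -0.2 -0.7] open 0.381 grip 19.999954488594085
tool axes x [0.993 0.122 0.   ] y [ 0.122 -0.993  0.   ] z [ 0. -0. -1.]
delta tool mm [-1.3  0.3  0.2]
yaw now -83.0 world yaw to turn 0.0 -> tool rz rad -0.0
```

```bash
python3 -m inch '[[0,0,0,0,0,0,0.2],[0,0,0,0,0,0,0.16],[0,0,0,0,0,0,0.12],[0,0,0,0,0,0,0.08],[0,0,0,0,0,0,0.04],[0,0,0,0,0,0,0],[0,0,0,0,0,0,-0.1],[0,0,0,0,0,0,-0.3],[0,0,0,0,0,0,-0.6],[0,0,0,0,0,0,-1],[0,0,0,0,0,0,-1],[0,0,0,0,0,0,-1]]'; python3 -m inch '[[0,0,0,0,0,0,-1],[0,0,-0.01,0,0,0,-1],[0,0,-0.03,0,0,0,-1],[0,0,-0.04,0,0,0,-1],[0,0,-0.04,0,0,0,-1],[0,0,0,0,0,0,-1],[0,0,0,0,0,0,-1]]'
python3 - <<'E'
from h import *
w=bot.snapshot("wrist");s=bot.snapshot("scene")
cv2.imwrite("pics/end.png",np.hstack([cv2.resize(w[120:280,170:330],(400,400),interpolation=cv2.INTER_CUBIC),cv2.resize(s[140:250,165:275],(400,400),interpolation=cv2.INTER_CUBIC)]))
for t in("tweezer_grips","tweezer_jaws","transistor"):
    for c in("wrist","scene"):
        for d in bot.place_of(c,t):
            if abs(d["point"][1]+110)<40: print(c,t,round(d["p"],2),np.round(d["point"],1))
E
```

```text
time: 10.55
tcp_pos: [614.0, -108.5, 107.9]
eef_rot: [0.998, 0.061, 0.0, 0.0]
force: [-0.1, -0.1, 0.5]
opening: 0.958
grasp_force: 0.0
time: 11.25
tcp_pos: [614.4, -108.6, 229.4]
eef_rot: [0.998, 0.061, 0.001, 0.0]
force: [0.7, -0.8, -0.6]
opening: 0.997
grasp_force: 0.0
wrist tweezer_grips 0.59 [ 615.8 -107.6  108. ]
scene tweezer_grips 0.59 [ 612.8 -110.9  107.1]
wrist tweezer_jaws 0.77 [ 613.8 -110.6   40.1]
scene tweezer_jaws 0.67 [ 614.3 -109.6   43.1]
wrist transistor 0.96 [ 612.5 -110.9   41.1]
wrist transistor 0.73 [ 746.7 -117.    42.4]
scene transistor 0.82 [ 747.5 -117.6   40.4]
scene transistor 0.51 [ 613.5 -107.3   40.6]
```

View pics/end.png

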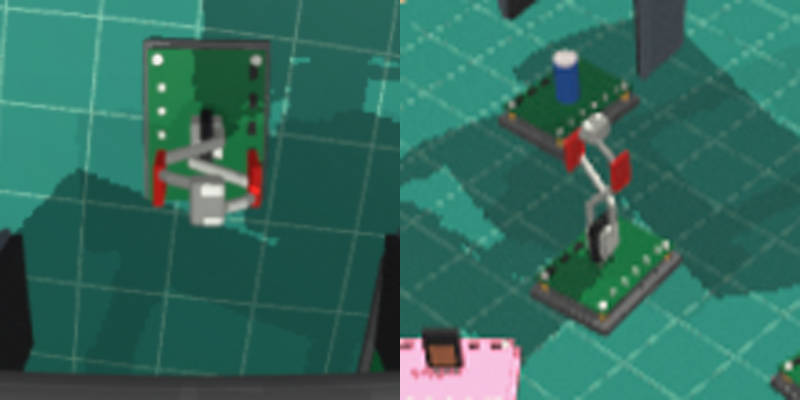

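The tweezers stand upright, clamped on the transistor (crop (600,230) in the scene view). The gripper is clear and the boards haven't been moved.

```bash
python3 -c "
from plant import bot
print(bot.hand_in())"
```

```text
the job is handed in; nothing more can be done
None
```

The job is handed in, with no verdict returned: in the last pictures the red-grip tweezers stood upright, clamped on the transistor, with its board not visibly moved and the gripper clear, at about 11.5 s.

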